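Seal the carrot tubs by their lid buttons

TASK

Seal the three tubs of diced carrot by pressing the button in the middle of each lid fully down gently with the fingertips, one after the other: first the low square tub, then the round tub of carrot, last the tall square tub. Do not press the button of the low, wide round tub, which is still empty. Do not lift, tip or shift any tub or knock into the things standing among them, and finish clear of everything.

Things in the scene. Friction and masses are not known exactly. Their poses are not given: they have to be found in the camera images.
- low_tub: Loose low square tub of clear plastic filled with diced carrot, with a white lid; 100 x 100 mm (lid 104 x 104), lid top at 55 mm. Stands upright on the table; origin at the centre of its underside, z up.
- low_top (a point): Centre of the top face of the low square tub's button (40 mm disc); 69 mm above the table while up, moves down with the button.
- low_button (a joint): Seal button in the middle of the low square tub's lid, a plain grey disc sliding straight down. 0 = up (top 14 mm above the lid), 0.008 m = fully down (top 6 mm above the lid). About 4 N of friction, no catch or return spring: it stays where it is left. Its rubber seat gives 1 mm per 4 N and springs back, so the top is 1 mm lower while pushed, and past the stop the push grows 4 N per mm, for 5 mm.
- round_tub: Loose round tub of clear plastic filled with diced carrot, with a white lid; 92 mm in diameter (lid 96), lid top at 90 mm. Stands upright on the table; origin at the centre of its underside, z up.
- round_top (a point): Centre of the top face of the taller round tub's button (40 mm disc); 104 mm above the table while up, moves down with the button.
- round_button (a joint): Seal button in the middle of the taller round tub's lid, a plain grey disc sliding straight down. 0 = up (top 14 mm above the lid), 0.008 m = fully down (top 6 mm above the lid). About 4 N of friction, no catch or return spring: it stays where it is left. Its rubber seat gives 1 mm per 4 N and springs back, so the top is 1 mm lower while pushed, and past the stop the push grows 4 N per mm, for 5 mm.
- tall_tub: Loose tall narrow square tub of clear plastic filled with diced carrot, with a white lid; 80 x 80 mm (lid 84 x 84), lid top at 120 mm. Stands upright on the table; origin at the centre of its underside, z up.
- tall_top (a point): Centre of the top face of the tall square tub's button (40 mm disc); 134 mm above the table while up, moves down with the button.
- tall_button (a joint): Seal button in the middle of the tall square tub's lid, a plain grey disc sliding straight down. 0 = up (top 14 mm above the lid), 0.008 m = fully down (top 6 mm above the lid). About 4 N of friction, no catch or return spring: it stays where it is left. Its rubber seat gives 1 mm per 4 N and springs back, so the top is 1 mm lower while pushed, and past the stop the push grows 4 N per mm, for 5 mm.
- empty_tub: Loose low, wide round tub of clear plastic, empty, with a white lid; 110 mm in diameter (lid 114), lid top at 50 mm. To be left alone. Stands upright on the table; origin at the centre of its underside, z up.
- empty_top (a point): Centre of the top face of the empty tub's button (40 mm disc); 64 mm above the table while up, moves down with the button.
- empty_button (a joint): Seal button in the middle of the empty tub's lid, a plain grey disc sliding straight down. 0 = up (top 14 mm above the lid), 0.008 m = fully down (top 6 mm above the lid). About 4 N of friction, no catch or return spring: it stays where it is left. Its rubber seat gives 1 mm per 4 N and springs back, so the top is 1 mm lower while pushed, and past the stop the push grows 4 N per mm, for 5 mm.
- salt_jar: Bystander: closed glass jar with steel cap, 56 mm in diameter, 75 mm high; origin at the centre of its underside.
- spoon: Bystander: spoon with a wooden handle and metal bowl, 170 mm long, lying on the table; origin under its middle, handle towards its -x.
- pepper_mill: Bystander: dark turned-wood mill, 54 mm in diameter at the foot, 150 mm high; origin at the centre of its underside.
- oil_bottle: Bystander: green glass bottle, 66 mm in diameter, 200 mm high; origin at the centre of its underside.
- bowl: Bystander: steel bowl, 140 mm across the rim, 55 mm high; origin at the centre of its underside.
There are look-alikes about, which are no part of the job. What is shaped like the round_tub but turquoise is not meant.

How it is judged:
By the outcome, as a careful person would: the job done as asked, in the order asked, and still so for the second after the job is handed in, with the robot touching nothing.
It also fails if it takes over 56 s, if anything falls off the work surface, if the arm or the gripper's body presses on something with over 40 N, if the wrist force passes 120 N, or if a joint passes its speed limit or range.

ROBOT

A 6-joint arm with a two-finger parallel gripper is mounted at the origin on the work surface. World frame = base frame: x ahead of the robot, y to its left, z up, the work surface at z = 0. Lengths are in m, angles in rad, forces in N, time in s.
With the tool pointing down it reaches from about 0.325 to 0.875 m from the base axis. Payload 4.4 kg.
Tool frame: the origin (TCP) lies between the finger pads; the fingertips stand 14 mm ahead of it and the grasp point (between the pads) lies 5 mm behind it; z points along the fingers, y is the line along which they close (so a half turn about z gives the same grasp; the last joint's range is limited). The gripper opens to 85 mm and grips with 20 to 120 N. Pads are 22 mm wide; open, the fingers measure 114 mm over their backs; the gripper's body (76 mm by 85 mm) begins 54 mm behind the grasp point. The pads swing forward as they close: fully open they stand 13 mm farther back than shut.
Start: joints at [-1.312, 0.207, 1.542, -0, 1.393, -0.15], TCP at [0.229, -0.528, 0.245] pointing down, gripper open.
Joint ranges: [-2.73, 2.73], [-0.86, 2.22], [0.23, 2.46], [-1.11, 4.25], [0.08, 2.63], [-2.82, 2.82]. Speed limits (rad/s): [2.79, 2.79, 3.14, 3.14, 3.14, 3.14].

INTERFACE

Orientations are given as a rotation vector (axis times angle).
In Python, from cell import get_obs, capture, workorder gives the robot as it stands.
- The arm moves only by the tool servo_tool, never from a script. Its argument "moves" is a list of rows, each a list of 7 numbers: the shift along the tool's x, y, z in cm, then the turn, a rotation vector about the tool's x, y, z in degrees, then the opening, from -1 (shut) to 1 (fully open), so that 0 is half open. In form: [[tx, ty, tz, rx, ry, rz, gripper], ...]. A call has 1 to 12 rows; each row shifts and turns the commanded pose from where the row before left it, along the tool's axes as they then stand; what a row does not reach is not made up. A row lasts 1/8 s, in which the tool goes at most 62.5 mm and 10.7 degrees, less where a joint would pass 70% of its speed; a pose out of reach is approached as far as the arm can. A call with a gripper value outside its range is refused whole. The fingers move at their own pace and stop on an object; "squeeze" is the grip in N (left out, the last holds). Time passes only in rows, so rows that do not move let the fingers close. It gives the time, the measured TCP pose, the force, the opening and the grip force at its end, in the units of the state.
- get_obs(): the state, without advancing time (a new reading comes with each control period).
- capture(name): name is "scene" or "top" or "wrist"; returns a dict with "frame" (480x640x3 uint8, red, green, blue), "vertical_fov" (degrees; the focal length in pixels is half the picture's height over the tangent of half this angle, whatever the lens; pixels are square), "cx", "cy" (the principal point, pixels), "k1" (the pictures are not rectified: a ray, as slopes to the right and down, at radius r is drawn at 1 + k1 r^2 times it, then the intrinsics apply), "eye" and "rotation" of the camera in the world. Camera axes: x right, y down, z forward; pixel columns grow to the right and rows downward; lengths in m; the calibration is good to about 2 mm. A picture is of the moment at which its call begins. There is no depth.
- workorder.close_job(): hands the job in; it is judged then, once.
The state is a dict: "time_s": time; "joint_positions": joint angles; "qvel": joint speeds; "effort": joint torques, N m; "eef_pos": TCP position; "eef_rot": TCP orientation; "ft_force": force on the tool from outside, world axes, zero at the start; "wrist_torque": the same for the moment, N m; "finger_gap": opening from 0.0 (shut) to 1.0 (fully open); "finger_force": force on a finger pad.
Only numpy, scipy, OpenCV 4.12 (cv2) and the standard library are available. Lean on these libraries where they do the work, as an engineer would, in place of code of your own. Each camera call takes 0.05 s, during which the arm holds its last target. There are 200 camera calls.

## Working session

There is one attempt and no reset: what is moved stays moved. The work goes in short steps, Python scripts to look and compute and a tool call to move; the robot and the scene stay as the last step left them, time stands still between calls to the robot, and variables do not carry over. Pictures are saved under pics/ and viewed, at most 10 in all, crops included, and the job is handed in when it is done.

Besides the shell and the picture viewer there is one more tool, called after "Emit:" as name([rows], argument=value, ...), one row to a line, values as JSON. servo_tool: Moves the arm, as the interface text tells. Its arguments: {"type":"object","properties":{"moves":{"type":"array"},"squeeze":{"type":"number"}},"required":["moves"]}

```bash
mkdir -p pics
cat > h.py <<'E'
import numpy as np, cv2
from cell import get_obs, capture, workorder
def ray(c,u,v):
    f=240/np.tan(np.radians(c['vertical_fov'])/2)
    K=np.array([[f,0,c['cx']],[0,f,c['cy']],[0,0,1.]])
    p=cv2.undistortPoints(np.array([[[u,v]]],float),K,np.array([c['k1'],0,0,0.]))[0,0]
    return np.array(c['eye']),np.array(c['rotation'])@np.array([p[0],p[1],1])
def at(c,u,v,z):
    e,d=ray(c,u,v); return (e+d*(z-e[2])/d[2]).round(4)
def proj(c,P):
    f=240/np.tan(np.radians(c['vertical_fov'])/2)
    q=np.array(c['rotation']).T@(np.array(P)-np.array(c['eye'])); s=q[:2]/q[2]
    s=s*(1+c['k1']*(s@s)); return np.array([c['cx'],c['cy']])+f*s
E
python3 - <<'E'
from h import *
import pickle
for n in ('scene','top'):
    c=capture(n); cv2.imwrite(f'pics/{n}0.png',c['frame'][:,:,::-1]); pickle.dump(c,open(n+'.pkl','wb'))
    print(n,c['vertical_fov'],c['cx'],c['cy'],c['k1'],c['eye'],np.array(c['rotation']).round(3).tolist())
o=get_obs(); print({k:np.round(v,3).tolist() for k,v in o.items()})
E
```

```text
scene 56.96501089105675 322.0794426061131 235.66634281863116 -0.05477243274831794 [0.78832047 0.48155583 0.86417631] [-0.694, -2.783, 0.847]
top 42.72437339280302 324.20365377606157 234.1075294981137 0.011309938686798778 [0.38256482 0.00521571 1.54633769] [-2.157, 2.142, -0.11]
{'time_s': 0.1, 'joint_positions': [-1.312, 0.207, 1.543, -0.0, 1.393, -0.151], 'qvel': [0.001, -0.002, -0.004, -0.0, 0.0, -0.0], 'effort': [-0.0, -38.409, -29.255, -0.0, 0.005, -0.0], 'eef_pos': [0.228, -0.527, 0.244], 'eef_rot': [-3.074, -0.637, 0.0], 'ft_force': [0.508, 0.677, -1.011], 'wrist_torque': [0.01, 0.02, 0.004], 'finger_force': 0.0, 'finger_gap': 1.0}
```

Rotation is a rotation vector; I fix the helper and view the pictures.

```bash
sed -i "s/np.array(c\['rotation'\])/cv2.Rodrigues(np.array(c['rotation'],float))[0]/" h.py; grep -n Rodr h.py
```

```text
7:    return np.array(c['eye']),cv2.Rodrigues(np.array(c['rotation'],float))[0]@np.array([p[0],p[1],1])
12:    q=cv2.Rodrigues(np.array(c['rotation'],float))[0].T@(np.array(P)-np.array(c['eye'])); s=q[:2]/q[2]
```

View pics/top0.png

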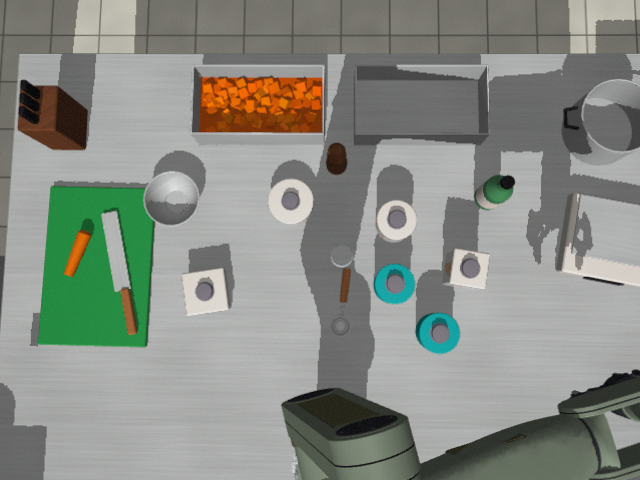

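View pics/scene0.png

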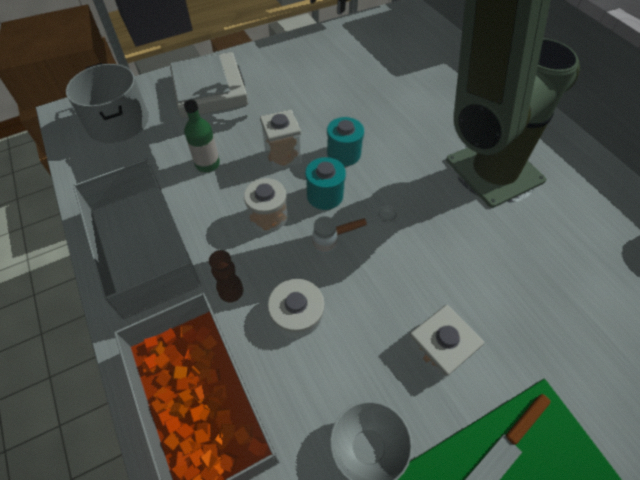

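The top view shows the low square tub's button at (205,290), the round one at (397,220), the tall one at (469,268) and the empty one at (290,201). In the scene view these are at (447,338), (264,192), (279,121) and (296,301). The two turquoise tubs are decoys. The mill is at (337,158), the salt jar at (342,256), the spoon at (345,300) and the bottle at (495,190).

Run:
```python
from h import *
import pickle
T=pickle.load(open('top.pkl','rb'));S=pickle.load(open('scene.pkl','rb'))
print(proj(T,at(T,100,400,.05)))
for n,z,t,s in [('low',.069,(205,290),(447,337)),('round',.104,(397,218),(264,192)),('tall',.134,(470,268),(279,121)),('empty',.064,(290,201),(296,301)),('decoy1',.104,(396,283),(325,170)),('decoy2',.104,(440,333),(346,128))]:
    best=[]
    for c,(u,v) in ((T,t),(S,s)):
        x0,y0=int(u)-22,int(v)-22
        im=cv2.cvtColor(c['frame'],cv2.COLOR_RGB2HSV)[y0:y0+45,x0:x0+45].astype(int); g=c['frame'][y0:y0+45,x0:x0+45].astype(int)
        m=((g.max(2)-g.min(2)<25)&(g.max(2)<150)&(g.max(2)>60)).astype(np.uint8)
        k,l,st,ce=cv2.connectedComponentsWithStats(m); i=l[22,22]
        best.append((at(c,u,v,z)[:2],(x0+ce[i][0],y0+ce[i][1]),st[i][:5]))
    # triangulate
    rs=[ray(T,*t),ray(S,*s)]
    A=sum(np.eye(3)-np.outer(d,d)/(d@d) for e,d in rs);b=sum((np.eye(3)-np.outer(d,d)/(d@d))@e for e,d in rs)
    print(n,best[0],best[1],'tri',np.linalg.solve(A,b).round(3))
for n,z,t in [('mill',.15,(337,151)),('salt',.075,(342,256)),('bottle',.2,(507,183)),('bowl',.055,(172,198)),('wall',.1,(320,68))]: print(n,at(T,*t,z))
```

```text
[ 99.99673768 399.99348425]
low (array([0.4259, 0.3204]), (np.float64(204.56880733944953), np.float64(288.95412844036696)), array([ 13,   9,  18,  24, 327], dtype=int32)) (array([0.429 , 0.3273]), (np.float64(445.5764499121265), np.float64(337.25659050966607)), array([  4,   9,  32,  28, 569], dtype=int32)) tri [0.425 0.324 0.058]
round (array([ 0.5981, -0.1384]), (np.float64(396.3108504398827), np.float64(217.03519061583577)), array([ 12,  10,  19,  23, 341], dtype=int32)) (array([ 0.5994, -0.1298]), (np.float64(262.51445783132533), np.float64(191.4222891566265)), array([   0,    0,   45,   45, 1660], dtype=int32)) tri [ 0.598 -0.139  0.094]
tall (array([ 0.4786, -0.3016]), (np.float64(469.56763925729445), np.float64(265.7586206896552)), array([ 12,   7,  20,  25, 377], dtype=int32)) (array([ 0.4846, -0.2927]), (np.float64(278.2545655783066), np.float64(120.76203652462645)), array([   0,    0,   45,   45, 1807], dtype=int32)) tri [ 0.48  -0.304  0.123]
empty (array([0.645 , 0.1192]), (np.float64(290.30194805194805), np.float64(198.6883116883117)), array([ 14,   9,  18,  22, 308], dt
[... 252 characters left out ...]
oat64(283.12857142857143)), array([ 12,  13,  18,  19, 280], dtype=int32)) (array([ 0.4484, -0.1244]), (np.float64(326.078313253012), np.float64(168.6144578313253)), array([ 14,  15,  18,  15, 166], dtype=int32)) tri [ 0.444 -0.136  0.091]
decoy2 (array([ 0.3297, -0.2358]), (np.float64(439.26279863481227), np.float64(332.679180887372)), array([ 12,  13,  20,  19, 293], dtype=int32)) (array([ 0.3353, -0.2239]), (np.float64(346.0077519379845), np.float64(125.92248062015504)), array([ 14,  15,  16,  14, 129], dtype=int32)) tri [ 0.328 -0.237  0.09 ]
mill [0.7484 0.0046 0.15  ]
salt [ 0.5095 -0.0088  0.075 ]
bottle [ 0.6634 -0.3728  0.2   ]
bowl [0.6527 0.4125 0.055 ]
wall [0.9699 0.0474 0.1   ]
```

Emit:
servo_tool([
  [0,0,-1,0,0,7.8,-1],
  [0,0,-1,0,0,7.8,-1],
  [0,0,-1,0,0,7.8,-1],
  [2.8,-4.1,0,0,0,0,-1],
  [2.8,-4.1,0,0,0,0,-1],
  [2.8,-4.1,0,0,0,0,-1],
  [2.8,-4.1,0,0,0,0,-1],
  [2.8,-4.1,0,0,0,0,-1],
  [2.8,-4.1,0,0,0,0,-1],
  [2.8,-4.1,0,0,0,0,-1],
  [2.8,-4.1,0,0,0,0,-1],
  [0,0,0,0,0,0,-1],
], squeeze=20)

```text
time_s: 1.6
eef_pos: [0.4534, -0.1967, 0.2748]
eef_rot: [-3.14, -0.009, 0.001]
ft_force: [-0.4, 0.3, 0.6]
finger_gap: -0.004
finger_force: 0.0
```

Emit:
servo_tool([
  [-0.26,-5.2,0,0,0,0,-1],
  [-0.26,-5.2,0,0,0,0,-1],
  [-0.26,-5.2,0,0,0,0,-1],
  [-0.26,-5.2,0,0,0,0,-1],
  [-0.26,-5.2,0,0,0,0,-1],
  [-0.26,-5.2,0,0,0,0,-1],
  [-0.26,-5.2,0,0,0,0,-1],
  [-0.26,-5.2,0,0,0,0,-1],
  [-0.26,-5.2,0,0,0,0,-1],
  [-0.26,-5.2,0,0,0,0,-1],
  [0,0,3,0,0,0,-1],
  [0,0,3,0,0,0,-1],
])

```text
time_s: 3.1
eef_pos: [0.4267, 0.3203, 0.2145]
eef_rot: [3.141, 0.002, 0.001]
ft_force: [0.5, -0.5, -1.0]
finger_gap: 0.004
finger_force: 0.0
```

Run:
```python
from h import *
import pickle
c=capture('wrist'); cv2.imwrite('pics/w1.png',c['frame'][:,:,::-1]); pickle.dump(c,open('w1.pkl','wb'))
o=get_obs();p=o['eef_pos'];print(p.round(4),c['eye'],c['vertical_fov'])
print(proj(c,[p[0],p[1],.069]),proj(c,[p[0],p[1],p[2]-.014]))
```

```text
[0.4239 0.3184 0.2094] [0.49745507 0.32021696 0.34308269] 59.08078906354296
[321.9372761  234.23826853] [323.91584902 319.70878193]
```

View pics/w1.png

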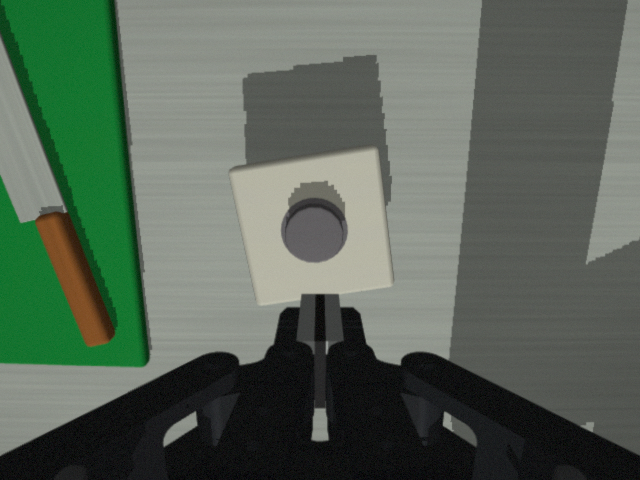

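The low tub's button is at about (315,233); the point under the TCP projects to (322,234), and the fingertips are at (320,295). That is a few mm off.

Run:
```python
from h import *
import pickle
c=pickle.load(open('w1.pkl','rb')); p=get_obs()['eef_pos']
print(at(c,315,233,.069),p.round(4), at(c,230,170,.055)-at(c,378,148,.055))
for d in (.014,.02,.027): print(d,proj(c,[p[0]+.011,p[1],p[2]-d]),proj(c,[p[0],p[1],p[2]-d]))
```

```text
[0.4247 0.323  0.069 ] [0.4239 0.3184 0.2094] [-0.0147  0.0996  0.    ]
0.014 [324.04139829 293.12683148] [323.91584902 319.70878193]
0.02 [323.87567824 287.08037728] [323.75772675 312.86863221]
0.027 [323.69631963 280.53780321] [323.58631599 305.45553376]
```

Emit:
servo_tool([
  [0,-0.35,0,0,0,0,-1],
  [0,0,2.5,0,0,0,-1],
  [0,0,3,0,0,0,-1],
  [0,0,3,0,0,0,-1],
  [0,0,2,0,0,0,-1],
  [0,0,0.5,0,0,0,-1],
  [0,0,0,0,0,0,-1],
  [0,0,0,0,0,0,-1],
])

```text
time_s: 4.15
eef_pos: [0.4275, 0.3245, 0.107]
eef_rot: [-3.14, -0.0, -0.004]
ft_force: [-0.3, 0.0, 0.4]
finger_gap: -0.001
finger_force: 0.0
```

Run:
```python
from h import *
P=[]
for i in range(6):
    c=capture('wrist'); P.append(get_obs()['eef_pos'])
print(np.round(P,4)); print(proj(c,[.4247,.323,.069]),c['eye'])
cv2.imwrite('pics/w2.png',c['frame'][:,:,::-1])
```

```text
[[0.4273 0.3245 0.1068]
 [0.4271 0.3244 0.1066]
 [0.4269 0.3243 0.1063]
 [0.4267 0.3242 0.1061]
 [0.4265 0.3241 0.1059]
 [0.4264 0.3241 0.1057]]
[321.73494984 298.59742737] [0.49726964 0.32391196 0.23453652]
```

View pics/w2.png

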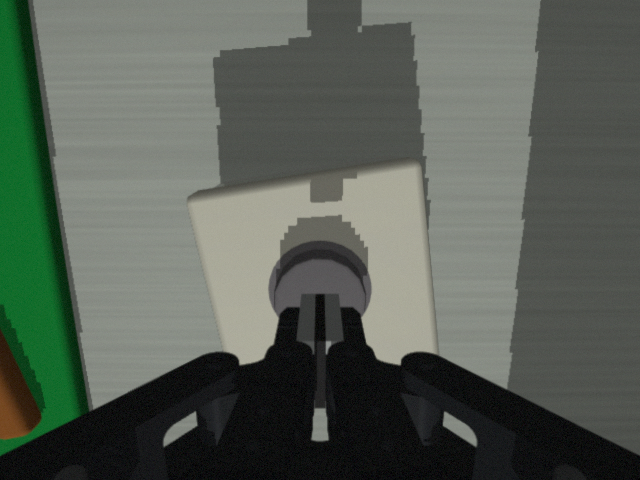

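The fingertips are centred over the grey button at x≈320. The arm settles slowly, so I come down in small steps and read the force.

Emit:
servo_tool([
  [0,0,1,0,0,0,-1],
  [0,0,0.6,0,0,0,-1],
  [0,0,0.2,0,0,0,-1],
  [0,0,0.2,0,0,0,-1],
  [0,0,0.2,0,0,0,-1],
  [0,0,0.2,0,0,0,-1],
  [0,0,0,0,0,0,-1],
  [0,0,0,0,0,0,-1],
])

```text
time_s: 5.45
eef_pos: [0.4264, 0.324, 0.0817]
eef_rot: [-3.141, -0.001, -0.001]
ft_force: [-0.6, -0.9, 3.2]
finger_gap: -0.002
finger_force: 1.6
```

Emit:
servo_tool([
  [0,0,0.2,0,0,0,-1],
  [0,0,0.2,0,0,0,-1],
  [0,0,0.2,0,0,0,-1],
  [0,0,0.2,0,0,0,-1],
  [0,0,0.1,0,0,0,-1],
  [0,0,0,0,0,0,-1],
  [0,0,0,0,0,0,-1],
])

```text
time_s: 6.32
eef_pos: [0.4264, 0.3241, 0.0729]
eef_rot: [-3.142, -0.001, -0.0]
ft_force: [-1.1, -0.8, 8.2]
finger_gap: -0.001
finger_force: 4.0
```

Emit:
servo_tool([
  [0,0,0.1,0,0,0,-1],
  [0,0,0,0,0,0,-1],
  [0,0,0,0,0,0,-1],
  [0,0,0,0,0,0,-1],
])

```text
time_s: 6.82
eef_pos: [0.4265, 0.3241, 0.0723]
eef_rot: [-3.142, -0.001, -0.0]
ft_force: [-2.8, -0.5, 10.8]
finger_gap: -0.006
finger_force: 5.2
```

Emit:
servo_tool([
  [0,0,-0.3,0,0,0,-1],
  [0,0,-0.6,0,0,0,-1],
  [0,0,-1.5,0,0,0,-1],
  [0,0,-4,0,0,0,-1],
  [0,0,-5,0,0,0,-1],
  [0,0,-5,0,0,0,-1],
  [0,0,-4,0,0,0,-1],
  [0,0,0,0,0,0,-1],
])

```text
time_s: 7.82
eef_pos: [0.4285, 0.3252, 0.2808]
eef_rot: [-3.137, -0.001, -0.014]
ft_force: [0.2, 0.0, 0.0]
finger_gap: -0.001
finger_force: 0.0
```

Emit:
servo_tool([
  [1.73,4.59,0,0,0,0,-1],
  [1.73,4.59,0,0,0,0,-1],
  [1.73,4.59,0,0,0,0,-1],
  [1.73,4.59,0,0,0,0,-1],
  [1.73,4.59,0,0,0,0,-1],
  [1.73,4.59,0,0,0,0,-1],
  [1.73,4.59,0,0,0,0,-1],
  [1.73,4.59,0,0,0,0,-1],
  [1.73,4.59,0,0,0,0,-1],
  [1.73,4.59,0,0,0,0,-1],
  [0,0,1.5,0,0,0,-1],
  [0,0,1.5,0,0,0,-1],
])

```text
time_s: 9.32
eef_pos: [0.5984, -0.1345, 0.2431]
eef_rot: [-3.14, 0.0, 0.004]
ft_force: [-0.5, 0.2, -0.0]
finger_gap: -0.003
finger_force: 0.0
```

Emit:
servo_tool([
  [0,0,0,0,0,0,-1],
  [0,0,0,0,0,0,-1],
  [0,0,0,0,0,0,-1],
  [0,0,0,0,0,0,-1],
])

```text
time_s: 9.82
eef_pos: [0.5998, -0.1347, 0.2461]
eef_rot: [3.141, 0.001, 0.002]
ft_force: [1.0, -1.0, -0.1]
finger_gap: 0.001
finger_force: 0.0
```

Run:
```python
from h import *
import pickle
c=capture('wrist'); cv2.imwrite('pics/w3.png',c['frame'][:,:,::-1]); pickle.dump(c,open('w3.pkl','wb'))
o=get_obs();p=o['eef_pos'];print(p.round(4)); print(proj(c,[p[0],p[1],.104]))
t=capture('top'); cv2.imwrite('pics/t3.png',t['frame'][:,:,::-1]);
```

```text
[ 0.5997 -0.1348  0.246 ]
[319.22089483 231.70951384]
```

View pics/w3.png

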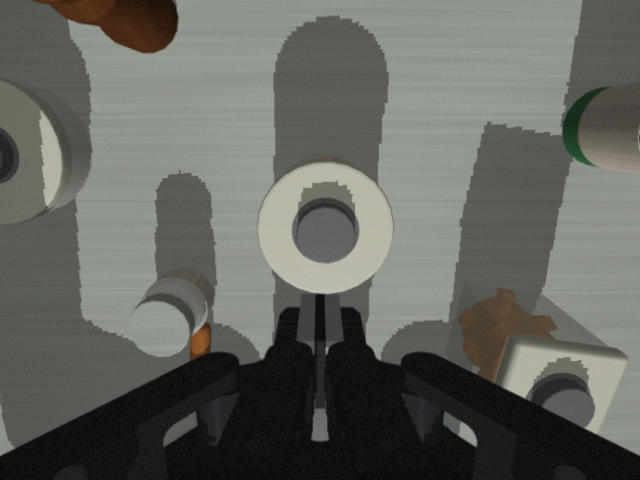

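The round tub's button is at (326,233), against a TCP projection of (319,232), so it needs about 4 mm towards −y. The salt jar and the tall tub are well off to the sides.

Emit:
servo_tool([
  [-0.1,0.4,1,0,0,0,-1],
  [0,0,3,0,0,0,-1],
  [0,0,3,0,0,0,-1],
  [0,0,3,0,0,0,-1],
  [0,0,1.2,0,0,0,-1],
  [0,0,0.6,0,0,0,-1],
  [0,0,0,0,0,0,-1],
  [0,0,0,0,0,0,-1],
  [0,0,0,0,0,0,-1],
  [0,0,0,0,0,0,-1],
])

```text
time_s: 11.18
eef_pos: [0.5987, -0.1391, 0.1279]
eef_rot: [3.141, 0.001, 0.002]
ft_force: [-0.7, 0.5, 0.1]
finger_gap: 0.003
finger_force: 0.0
```

Emit:
servo_tool([
  [0,0,0.5,0,0,0,-1],
  [0,0,0.2,0,0,0,-1],
  [0,0,0.2,0,0,0,-1],
  [0,0,0.2,0,0,0,-1],
  [0,0,0.2,0,0,0,-1],
  [0,0,0.2,0,0,0,-1],
  [0,0,0.2,0,0,0,-1],
  [0,0,0.1,0,0,0,-1],
  [0,0,0,0,0,0,-1],
  [0,0,0,0,0,0,-1],
  [0,0,0,0,0,0,-1],
])

```text
time_s: 12.55
eef_pos: [0.5984, -0.139, 0.1092]
eef_rot: [-3.142, -0.001, -0.0]
ft_force: [-2.4, 0.9, 2.7]
finger_gap: 0.004
finger_force: 1.6
```

Emit:
servo_tool([
  [0,0,0.1,0,0,0,-1],
  [0,0,0.1,0,0,0,-1],
  [0,0,0,0,0,0,-1],
  [0,0,0,0,0,0,-1],
  [0,0,0,0,0,0,-1],
])

```text
time_s: 13.18
eef_pos: [0.5986, -0.139, 0.1082]
eef_rot: [3.141, 0.001, 0.001]
ft_force: [-4.3, 0.5, 7.3]
finger_gap: -0.0
finger_force: 3.6
```

Emit:
servo_tool([
  [-0.05,0,0.05,0,0,0,-1],
  [-0.05,0,0.05,0,0,0,-1],
  [0,0,0,0,0,0,-1],
  [0,0,0,0,0,0,-1],
  [0,0,0,0,0,0,-1],
])

```text
time_s: 13.8
eef_pos: [0.5985, -0.139, 0.1078]
eef_rot: [3.141, 0.001, 0.004]
ft_force: [-2.7, 2.1, 8.5]
finger_gap: 0.0
finger_force: 4.2
```

Emit:
servo_tool([
  [0,0,-0.3,0,0,0,-1],
  [0,0,-0.6,0,0,0,-1],
  [0,0,-1.5,0,0,0,-1],
  [0,0,-4,0,0,0,-1],
  [0,0,-5,0,0,0,-1],
  [0,0,-5,0,0,0,-1],
  [0,0,-0.6,0,0,0,-1],
  [0,0,0,0,0,0,-1],
])

```text
time_s: 14.8
eef_pos: [0.5976, -0.1391, 0.277]
eef_rot: [3.141, 0.001, 0.002]
ft_force: [-0.6, 0.1, -0.7]
finger_gap: -0.001
finger_force: 0.0
```

Emit:
servo_tool([
  [-2.36,3.2,0,0,0,0,-1],
  [-2.36,3.2,0,0,0,0,-1],
  [-2.36,3.2,0,0,0,0,-1],
  [-2.36,3.2,0,0,0,0,-1],
  [-2.36,3.2,0,0,0,0,-1],
  [0,0,0,0,0,0,-1],
  [0,0,0,0,0,0,-1],
  [0,0,0,0,0,0,-1],
  [0,0,0,0,0,0,-1],
])

```text
time_s: 15.92
eef_pos: [0.48, -0.2981, 0.276]
eef_rot: [-3.141, -0.003, 0.0]
ft_force: [-0.7, 0.1, -0.6]
finger_gap: -0.002
finger_force: 0.0
```

Run:
```python
from h import *
import pickle
c=capture('wrist'); cv2.imwrite('pics/w4.png',c['frame'][:,:,::-1]); pickle.dump(c,open('w4.pkl','wb'))
o=get_obs();p=o['eef_pos'];print(p.round(4)); print(proj(c,[p[0],p[1],.134]),c['eye'])
```

```text
[ 0.48   -0.2983  0.2762]
[319.51724212 231.34288293] [ 0.55087114 -0.29822484  0.40460966]
```

View pics/w4.png

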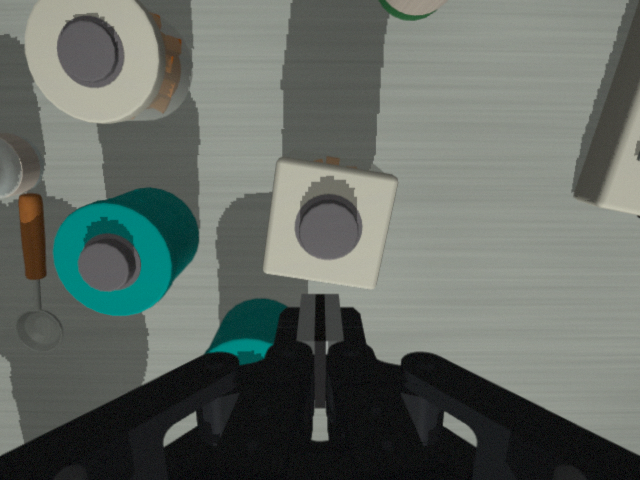

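The tall tub's button is at (329,229), against a TCP projection of (319.5,231), so I shift 6 mm towards −y and 1 mm towards +x. That gives (0.481,−0.304), which matches the triangulation.

Emit:
servo_tool([
  [0.1,0.6,1,0,0,0,-1],
  [0,0,3,0,0,0,-1],
  [0,0,3,0,0,0,-1],
  [0,0,3,0,0,0,-1],
  [0,0,1.2,0,0,0,-1],
  [0,0,0.6,0,0,0,-1],
  [0,0,0,0,0,0,-1],
  [0,0,0,0,0,0,-1],
  [0,0,0,0,0,0,-1],
  [0,0,0,0,0,0,-1],
])

```text
time_s: 17.23
eef_pos: [0.4807, -0.3052, 0.1589]
eef_rot: [3.141, 0.001, 0.001]
ft_force: [1.0, 0.5, 0.3]
finger_gap: 0.004
finger_force: 0.0
```

Emit:
servo_tool([
  [0,0,0.5,0,0,0,-1],
  [0,0,0.3,0,0,0,-1],
  [0,0,0.2,0,0,0,-1],
  [0,0,0.2,0,0,0,-1],
  [0,0,0.2,0,0,0,-1],
  [0,0,0.2,0,0,0,-1],
  [0,0,0.2,0,0,0,-1],
  [0,0,0.2,0,0,0,-1],
  [0,0,0,0,0,0,-1],
  [0,0,0,0,0,0,-1],
  [0,0,0,0,0,0,-1],
])

```text
time_s: 18.6
eef_pos: [0.4804, -0.305, 0.1386]
eef_rot: [-3.141, -0.001, 0.0]
ft_force: [-2.6, 1.6, 5.8]
finger_gap: 0.002
finger_force: 2.9
```

Emit:
servo_tool([
  [-0.03,0.03,0.05,0,0,0,-1],
  [-0.03,0.03,0.05,0,0,0,-1],
  [0,0,0,0,0,0,-1],
  [0,0,0,0,0,0,-1],
  [0,0,0,0,0,0,-1],
])

```text
time_s: 19.23
eef_pos: [0.4804, -0.3051, 0.138]
eef_rot: [-3.141, -0.001, -0.001]
ft_force: [-1.8, 3.9, 8.1]
finger_gap: 0.003
finger_force: 3.9
```

The force is growing on the stop at 8 N with the tip 2 mm past it, so the button is fully down. I retreat straight up.

Emit:
servo_tool([
  [0,-0.05,-0.3,0,0,0,-1],
  [0,0,-0.6,0,0,0,-1],
  [0,0,-1.5,0,0,0,-1],
  [0,0,-4,0,0,0,-1],
  [0,0,-5,0,0,0,-1],
  [0,0,-4,0,0,0,-1],
  [-3,3.5,0,0,0,0,-1],
  [-3,3.5,0,0,0,0,-1],
  [-3,3.5,0,0,0,0,-1],
  [-3,3.5,0,0,0,0,-1],
  [-3,3.5,0,0,0,0,-1],
  [0,0,0,0,0,0,-1],
])

```text
time_s: 20.72
eef_pos: [0.3277, -0.4828, 0.292]
eef_rot: [3.14, -0.007, 0.0]
ft_force: [0.2, 0.6, -0.8]
finger_gap: -0.002
finger_force: 0.0
```

Run:
```python
from h import *
import pickle
a=pickle.load(open('scene.pkl','rb'))['frame'];b=capture('scene')['frame']
t0=pickle.load(open('top.pkl','rb'))['frame'];t=capture('top')['frame']
tiles=[]
for u,v in ((447,337),(264,192),(279,121),(296,301)):
    f=lambda i:cv2.resize(i[v-35:v+35,u-35:u+35],(195,195),interpolation=cv2.INTER_CUBIC)
    tiles.append(np.vstack([f(a),f(b)]))
cv2.imwrite('pics/cmp.png',np.hstack(tiles)[:,:,::-1])
o=get_obs();print(o['eef_pos'],o['ft_force'])
```

```text
[ 0.32981098 -0.48043047  0.29179199] [-0.5641636   0.71633779  0.52260102]
```

View pics/cmp.png

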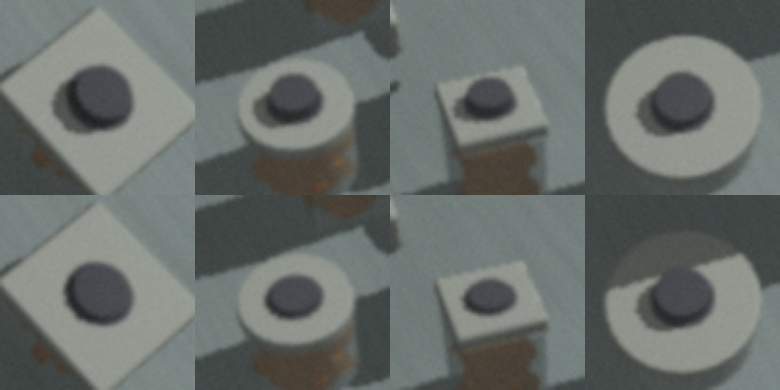

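In the before/after crops, the three carrot tubs' buttons are down and the tubs are where they were. The empty tub's button is still up, and only a shadow across it has changed.

```bash
python3 -c "
from cell import workorder
print(workorder.close_job())"
```

```text
the job is handed in; nothing more can be done
None
```

I pressed the low square, round and tall square tub buttons fully down in that order; the empty tub's button is still up, no tub visibly moved, the arm finished clear, and the job is handed in at about 21 s.

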